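# Present an asphalt core to the inspection camera

### The job

Take the drilled core with the yellow-painted end out of the rack and hold it in the air in front of the inspection camera, with the yellow end squarely facing the lens, centred on the lens's line of sight and 100 mm away from the lens; the camera looks down at a slant, so tilt the core to match. Finish while holding it there, still, carried by the gripper alone. Never touch the camera or its stand, and leave the other cores, the brass mould and the sample tin where they are.

Things in the scene. Friction and masses are not known exactly. Their poses are not given: they have to be found in the camera images.
- core_yellow: drilled asphalt core, near-black cylinder with pale stones, 50 mm diameter, 90 mm long, about 0.4 kg, hard, lying on its side in the rack. Origin at its centre, on its axis; x axis along the cylinder towards the yellow end (y, z arbitrary). That end face and the last 12 mm of the side are yellow; the other end is plain. It may lie in any of the rack's three places.
- yellow_face (a point): centre of the yellow end face of that core, 45 mm from its origin along +x; axes as the core's
- plain_face (a point): centre of the plain end face of the same core, 45 mm from its origin along -x; axes as the core's
- lens (a point): centre of the camera lens's front glass, 245 to 267 mm above the bench. Its x axis is the line of sight, pointing out of the lens away from the camera, slanting 0.2 to 0.5 rad below level; y axis level. The centre of the yellow face belongs 100 mm out along this x axis.
- camera_stand: inspection camera on a fixed stand: grey base 130 x 110 x 14 mm, steel post, black yoke 84 mm wide, in it (pivot 280 mm up) a white camera box 75 x 56 x 50 mm with a black lens barrel, 46 mm diameter, its front 70 mm ahead of the pivot. The tilt is stiff and stays. Origin under the post at bench height; x axis: the level direction in which the camera looks.
- rack: blue rack fixed to the bench: plate 130 x 300 x 8 mm, three places 95 mm apart along its y (-95, 0, 95 mm). In each a core lies along the rack's x, painted end to +x, on black saddles 16 mm high, 45 mm wide; core axis 35 mm above the bench; 45 mm free between cores. Origin: centre of the plate's underside, z up.
- core_blue: drilled asphalt core, near-black cylinder with pale stones, 50 mm diameter, 90 mm long, about 0.4 kg, hard, lying on its side in the rack. Origin at its centre, on its axis, x axis towards the end that is painted blue. Leave it alone.
- core_white: drilled asphalt core, near-black cylinder with pale stones, 50 mm diameter, 90 mm long, about 0.4 kg, hard, lying on its side in the rack. Origin at its centre, on its axis, x axis towards the end that is painted white. Leave it alone.
- mould: brass mould ring standing on the bench, 80 mm outside diameter, 64 mm high. Origin at the centre of its underside. Leave it alone.
- sample_tin: closed sample tin standing on the bench, 68 mm diameter, 70 mm high. Origin at the centre of its underside. Leave it alone.
Things that resemble listed ones, but are neither listed nor needed, are in the scene too. What is shaped like the core_yellow but green is not meant.

How it is judged (in metres and radians):
On the way:
1. the core with the yellow end has been lifted clear of the rack in the gripper (height (world z) of core_yellow above 0.09 m and contact force between the fingers and core_yellow above 2 N and contact force between core_yellow and rack below 0.2 N), for 0.2 s.
At the end, for the whole second after the job is handed in: Gripper alone holds the core, still, over 120 mm up, touching nothing else. Yellow face towards the lens, its centre 80 to 120 mm out along the line of sight and within 20 mm of it (sideways, up or down); core axis within 0.17 rad (10 degrees) of the line of sight (x of yellow_face in the frame of lens between 0.08 and 0.12 m and x of plain_face in the frame of lens above 0.16 m and y of yellow_face in the frame of lens between -0.02 and 0.02 m and z of yellow_face in the frame of lens between -0.02 and 0.02 m and angle between the x axis of core_yellow and the x axis of lens, either way round below 0.17 rad and contact force between the fingers and core_yellow above 3 N and height (world z) of core_yellow above 0.12 m and linear speed of core_yellow below 0.02 m/s and angular speed of core_yellow below 0.15 rad/s and contact force between core_yellow and rack below 0.2 N and contact force between core_yellow and camera_stand below 0.2 N and contact force between core_yellow and core_blue below 0.2 N and contact force between core_yellow and core_white below 0.2 N and contact force between core_yellow and mould below 0.2 N and contact force between core_yellow and sample_tin below 0.2 N); the arm keeps its last pose, push and grip.
It fails at once if the camera or its stand is touched by the robot or by the core (more than 1 N) (contact force between any of the fingers, the arm, core_yellow and camera_stand above 1 N).
It fails at once if another core, the brass mould or the sample tin is moved by more than 15 mm (distance of any of core_blue, core_white, mould, sample_tin from where it was at the start of the episode above 0.015 m).
It also fails if it takes over 32 s, if anything falls off the work surface, if the arm or the gripper's body presses on something with over 40 N, if the wrist force passes 120 N, or if a joint passes its speed limit or range.

### The arm

A 6-joint arm with a two-finger parallel gripper is mounted at the origin on the work surface. World frame = base frame: x ahead of the robot, y to its left, z up, the work surface at z = 0. Lengths are in m, angles in degrees, forces in N, time in s.
With the tool pointing down it reaches from about 0.325 to 0.925 m from the base axis. Payload 3.1 kg.
Tool frame: the origin (TCP) lies between the finger pads; the fingertips stand 14 mm ahead of it and the grasp point (between the pads) lies 5 mm behind it; z points along the fingers, y is the line along which they close (so a half turn about z gives the same grasp; the last joint's range is limited). The gripper opens to 85 mm and grips with 20 to 120 N. Pads are 22 mm wide; open, the fingers measure 114 mm over their backs; the gripper's body (76 mm by 85 mm) begins 54 mm behind the grasp point. The pads swing forward as they close: fully open they stand 13 mm farther back than shut.
Start: joints at [59.92, 12.427, 92.441, -0, 75.132, -6.429], TCP at [0.251, 0.573, 0.245] pointing down, gripper open.
Joint ranges: [-157.48, 157.48], [-44.54, 120.13], [17.64, 146.25], [-64.5, 244.5], [7.68, 150.69], [-147.95, 147.95]. Speed limits (degrees/s): [159.86, 159.86, 180, 180, 180, 180].

### API

Orientations are given as a 3x3 rotation matrix whose columns are the frame's x, y, z axes.
In Python, from station import status, viewer, bot gives the robot as it stands. The module is installed in compiled form; this text tells all that it offers.
- The arm moves only by the tool move_arm, never from a script. Its argument "series" is one flat list of numbers, 7 for each row, row after row: the shift along the tool's x, y, z in units of 40 mm (1.0 is 40 mm), then the turn, a rotation vector about the tool's x, y, z in units of 6 degrees (1.0 is 6 degrees), then the opening, from -1 (shut) to 1 (fully open). A call has 1 to 12 rows; each row is the pose to reach, as a shift and turn from the pose commanded when the call began, along the tool's axes at that moment; what a row does not reach only later rows make up. A row lasts 1/12 s, in which the tool goes at most 41.7 mm and 7.16 degrees, less where a joint would pass 70% of its speed; a pose out of reach is approached as far as the arm can. A call with a gripper value outside its range is refused whole. The fingers move at their own pace and stop on an object; "squeeze" is the grip in N (left out, the last holds). Time passes only in rows, so rows that repeat a pose let the fingers close. It gives the time, the measured TCP pose, the force, the opening and the grip force at its end, in the units of the state.
- status.sense(): the state, without advancing time (a new reading comes with each control period).
- viewer.capture(name): name is "scene" or "side" or "wrist"; returns a dict with "frame" (384x512x3 uint8, red, green, blue), "vertical_fov" (degrees; the focal length in pixels is half the picture's height over the tangent of half this angle, whatever the lens; pixels are square), "cx", "cy" (the principal point, pixels), "R" (3x3) and "t" (3): a world point X has camera coordinates R X + t; the wrist camera has in their place "hand_eye" (4x4, takes a point from camera to tool coordinates, whose origin is the TCP and whose axes are the flange's). Camera axes: x right, y down, z forward; pixel columns grow to the right and rows downward; lengths in m; the calibration is good to about 2 mm. A picture is of the moment at which its call begins: read the wrist's pose just before it. There is no depth.
- bot.hand_in(): hands the job in; it is judged then, once.
The state is a dict: "t": time; "q": joint angles; "joint_velocities": joint speeds; "effort": joint torques, N m; "position": TCP position; "tool_rot": TCP orientation; "wrist_force": force on the tool from outside, world axes, zero at the start; "wrist_torque": the same for the moment, N m; "opening": finger opening in m; "finger_force": force on a finger pad.
Only numpy, scipy, OpenCV 4.12 (cv2) and the standard library are available. Lean on these libraries where they do the work, as an engineer would, in place of code of your own. Each camera call takes 0.05 s, during which the arm holds its last target. There are 200 camera calls.

## Working session

There is one attempt and no reset: what is moved stays moved. The work goes in short steps, Python scripts to look and compute and a tool call to move; the robot and the scene stay as the last step left them, time stands still between calls to the robot, and variables do not carry over. Pictures are saved under pics/ and viewed, at most 10 in all, crops included, and the job is handed in when it is done.

Besides the shell and the picture viewer there is one more tool, called as name(argument=value, ...) on one line, values as JSON. move_arm: Moves the arm, as the interface text tells. Its arguments: {"type":"object","properties":{"series":{"type":"array"},"squeeze":{"type":"number"}},"required":["series"]}

```bash
mkdir -p pics; cat > h.py <<'E'
import numpy as np, cv2, pickle
from station import status, viewer, bot
def grab(n):
    s=status.sense(); c=viewer.capture(n); c=dict(c); c['s']=s
    if n=='wrist':
        H=np.array(c['hand_eye']); T=np.eye(4); T[:3,:3]=s['tool_rot']; T[:3,3]=s['position']
        W=np.linalg.inv(T@H); c['R']=W[:3,:3]; c['t']=W[:3,3]
    c['R']=np.array(c['R']);c['t']=np.array(c['t'])
    pickle.dump(c,open(n+'.pkl','wb')); return c
def load(n): return pickle.load(open(n+'.pkl','rb'))
def K(c):
    f=c['frame'].shape[0]/2/np.tan(np.radians(c['vertical_fov']/2))
    return np.array([[f,0,c['cx']],[0,f,c['cy']],[0,0,1]])
def ray(c,u,v):
    d=c['R'].T@np.linalg.solve(K(c),[u,v,1.]); return -c['R'].T@c['t'], d/np.linalg.norm(d)
def plane(c,u,v,z):
    o,d=ray(c,u,v); return o+d*(z-o[2])/d[2]
def tri(obs):
    A=np.zeros((3,3));b=np.zeros(3);L=[ray(*x) for x in obs]
    for o,d in L: P=np.eye(3)-np.outer(d,d);A+=P;b+=P@o
    X=np.linalg.solve(A,b); return X,[np.linalg.norm((np.eye(3)-np.outer(d,d))@(X-o)) for o,d in L]
def proj(c,X):
    p=K(c)@(c['R']@np.array(X)+c['t']); return p[:2]/p[2]
def save(c,name,box=None,k=1):
    im=c['frame'][...,::-1]
    if box: im=im[box[1]:box[3],box[0]:box[2]]
    cv2.imwrite('pics/'+name,cv2.resize(im,None,fx=k,fy=k,interpolation=cv2.INTER_CUBIC))
E
python3 - <<'E'
from h import *
cs=[grab(n) for n in('scene','side','wrist')]
for c in cs: print(c['vertical_fov'],c['cx'],c['cy'],-c['R'].T@c['t'],c['R'][2])
im=np.hstack([c['frame'] for c in cs[:2]]); 
cv2.imwrite('pics/a.png',cs[0]['frame'][...,::-1]);cv2.imwrite('pics/b.png',cs[1]['frame'][...,::-1]);cv2.imwrite('pics/c.png',cs[2]['frame'][...,::-1])
E
```

```text
55.56999304965245 255.0077755841786 188.797500939177 [1.01050823 0.50624494 0.80611797] [-0.52654469 -0.54700885 -0.65079337]
56.92585755649725 254.65517167630242 193.63896514736402 [0.42735542 0.69266569 0.85375277] [ 0.08005839 -0.72513651 -0.68393545]
63.63740139139296 255.13701961076885 190.80453543899142 [0.18901074 0.59982513 0.37311511] [ 0.24240537 -0.10790851 -0.96415527]
```

View pics/a.png

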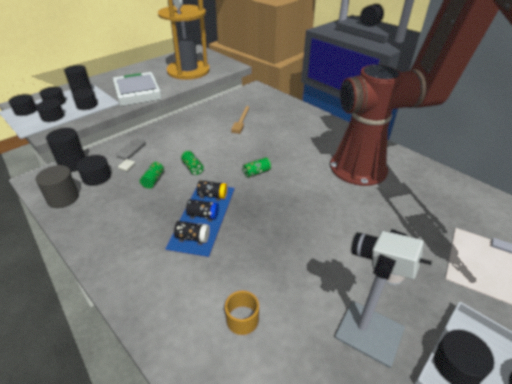

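View pics/b.png

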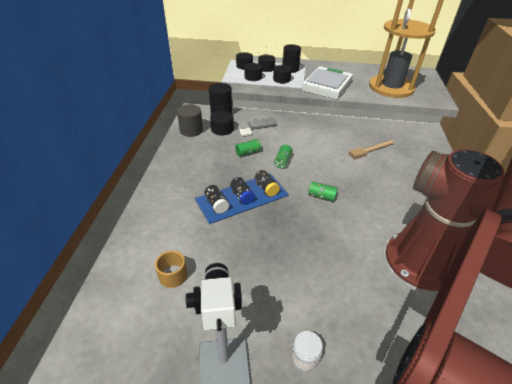

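The scene view shows the yellow core at (213,188), the blue one at (203,209), the white one at (192,232), the lens at about (360,245) and the mould at (242,312). The side view shows the yellow core at (267,183), the lens at about (216,270), the mould at (171,268) and the tin at (308,350).

The candidates are the three rack cores and three green cylinders, at scene (152,175), (192,162) and (257,167). Only the core at scene (213,188) has a yellow end and sits in the rack. I'll confirm this in an enlarged crop.

```bash
python3 - <<'E'
from h import *
s,d=load('scene'),load('side')
def crop(c,x,y,w,h,W=400,H=300): return cv2.resize(c['frame'][y:y+h,x:x+w,::-1],(W,H),interpolation=cv2.INTER_CUBIC)
# crops 4:3, 100x75 -> x4
im=np.vstack([np.hstack([crop(s,160,175,100,75),crop(d,190,160,100,75)]),np.hstack([crop(s,335,215,100,75),crop(d,170,255,100,75)])])
cv2.imwrite('pics/d.png',im)
for n,c in(('scene',s),('side',d)):
    hsv=cv2.cvtColor(c['frame'],cv2.COLOR_RGB2HSV)
    for nm,lo,hi in(('yel',(20,150,120),(32,255,255)),('rackblue',(105,120,60),(122,255,255))):
        m=cv2.inRange(hsv,lo,hi); k,l,st,ce=cv2.connectedComponentsWithStats(m)
        print(n,nm,[(st[i].tolist(),ce[i].round(1).tolist()) for i in range(1,k) if 40<st[i,4]<4000])
E
```

```text
scene yel [([159, 0, 46, 22, 490], [182.2, 12.0]), ([168, 60, 40, 18, 340], [187.7, 70.4]), ([219, 183, 8, 15, 96], [222.2, 189.9]), ([225, 292, 33, 42, 611], [241.7, 312.2])]
scene rackblue [([308, 39, 71, 50, 1445], [334.2, 62.6]), ([304, 85, 47, 36, 714], [325.1, 101.8]), ([388, 109, 9, 26, 70], [391.9, 120.6]), ([166, 188, 68, 68, 1448], [201.9, 225.9])]
side yel [([265, 182, 14, 14, 139], [271.6, 188.7])]
side rackblue [([196, 180, 92, 43, 1304], [238.4, 201.2])]
```

View pics/d.png

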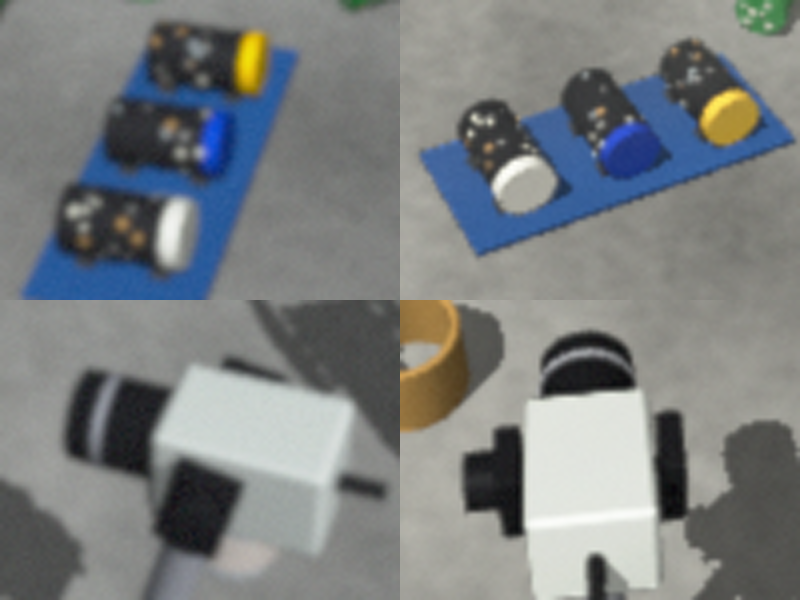

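The crop confirms it: the yellow-ended core sits at the end place of the rack nearest the robot, with the blue one next to it. Next I'll triangulate the rack, the core face and the corners of the camera box.

```bash
python3 - <<'E'
from h import *
s,d,w=load('scene'),load('side'),load('wrist')
np.set_printoptions(precision=4,suppress=True)
S=lambda x,y:(s,335+x/4,215+(y-300)/4); D=lambda x,y:(d,170+(x-400)/4,255+(y-300)/4)
P={}
for n,a,b in(('FL',(155,437),(527,402)),('FR',(197,367),(645,392)),('BR',(355,403),(657,512)),('BL',(325,487),(527,527))):
    P[n],r=tri([S(*a),D(*b)]); print(n,P[n],np.round(r,4))
for a,b in(('FL','FR'),('FL','BL'),('FR','BR'),('BL','BR')): print(a,b,np.linalg.norm(P[a]-P[b]))
print('yface',tri([(s,224.5,190.5),(d,272.5,189.5)]))
print('corner near',tri([(s,234.7,187.6),(d,288.5,195)]))
for n,c in(('scene',s),('side',d)):
    m=cv2.inRange(cv2.cvtColor(c['frame'],cv2.COLOR_RGB2HSV),(105,120,60),(122,255,255)); m[:170]=0
    h=cv2.convexHull(max(cv2.findContours(m,0,2)[0],key=cv2.contourArea))
    for p in cv2.approxPolyDP(h,4,True)[:,0]: print(n,p,plane(c,*p.astype(float),.008))
for X in [P['FL'],(.45,-.1,.1)]: print('w',proj(w,X))
print('mould',plane(s,241.7,312,.032),plane(d,171,268,.032),'tin',plane(d,308,350,.035))
print(status.sense()['tool_rot'],w['hand_eye'])
E
```

```text
FL [0.5584 0.3459 0.2974] [0.0005 0.0005]
FR [0.5065 0.335  0.2979] [0.0017 0.0017]
BR [0.4894 0.4008 0.3129] [0.0013 0.0013]
BL [0.5414 0.4141 0.3113] [0.0016 0.0016]
FL FR 0.05305074227142397
FL BL 0.07158137541606686
FR BR 0.06955425535655994
BL BR 0.053726411649305465
yface (array([ 0.4652, -0.2022,  0.0369]), [np.float64(0.0004068107415819608), np.float64(0.0004068107415818909)])
corner near (array([ 0.4086, -0.2181,  0.0051]), [np.float64(0.0004805557132914899), np.float64(0.00048055571329147707)])
scene [233 188] [ 0.4159 -0.2185  0.008 ]
scene [208 255] [ 0.6545 -0.0498  0.008 ]
scene [166 248] [ 0.7251 -0.1511  0.008 ]
scene [196 190] [ 0.5128 -0.2956  0.008 ]
side [113 170] [ 1.0637 -0.2549  0.008 ]
side [  0 342] [1.0615 0.3968 0.008 ]
side [  0 170] [ 1.4711 -0.1939  0.008 ]
w [117.8056 849.5086]
w [-157.3048  520.4718]
mould [0.7127 0.1548 0.032 ] [0.714  0.1524 0.032 ] tin [0.3349 0.3292 0.035 ]
[[-0.916   0.4012 -0.001 ]
 [ 0.4012  0.916  -0.0016]
 [ 0.0003 -0.0019 -1.    ]] [[ 0.0002 -0.9641 -0.2656  0.0674]
 [ 1.      0.      0.0005  0.0007]
 [-0.0005 -0.2656  0.9641 -0.129 ]
 [ 0.      0.      0.      1.    ]]
```

View pics/c.png

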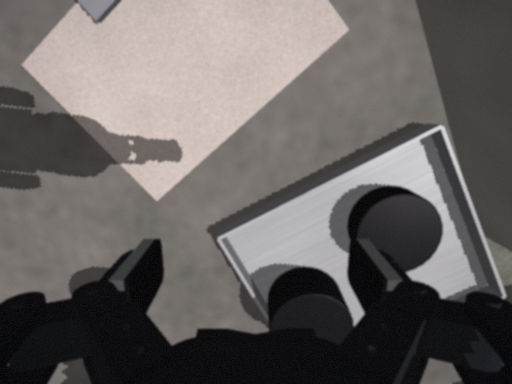

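The wrist view only shows a clipboard and a tray. The measurements agree with the text: the yellow face is at z≈0.037, the box top edges measure 53 mm wide, and the core centre is about (0.490, -0.239). I'll move over to a viewpoint that looks down on the lens.

move_arm(series=[-1.7,-4,-4.4,0,0,2,1,-1.7,-4,-4.4,0,0,2,1,-1.7,-4,-4.4,0,0,2,1,-1.7,-4,-4.4,0,0,2,1,-1.7,-4,-4.4,0,0,2,1,-1.7,-4,-4.4,0,0,2,1,-9.5,-7.4,-4.4,0,0,5.3,1,-9.5,-7.4,-4.4,0,0,5.3,1,-9.5,-7.4,-4.4,0,0,5.3,1,-9.5,-7.4,-4.4,0,0,5.3,1,-9.5,-7.4,-4.4,0,0,5.3,1,-9.5,-7.4,-4.4,0,0,5.3,1])

```text
t: 1.15
position: [0.4194, 0.2134, 0.4212]
tool_rot: [[-0.567, 0.824, 0.0], [0.824, 0.567, 0.0], [0.0, 0.0, -1.0]]
wrist_force: [1.0, 0.3, -0.7]
opening: 0.0855
finger_force: 0.0
```

```bash
python3 - <<'E'
from h import *
c=grab('wrist'); pickle.dump(c,open('w1.pkl','wb')); save(c,'w1.png',None,1.25)
print([proj(c,X).round() for X in[(.5584,.3459,.2974),(.5065,.335,.298),(.54,.306,.26)]])
E
```

```text
[array([485., 153.]), array([430., 128.]), array([413., 171.])]
```

move_arm(series=[-2.2,0.4,0,0,0,0,1,-2.2,0.4,0,0,0,0,1,-2.2,0.4,0,0,0,0,1,-2.2,0.4,0,0,0,0,1,-2.2,0.4,0,0,0,0,1])

```text
t: 1.62
position: [0.4813, 0.1521, 0.4208]
tool_rot: [[-0.566, 0.824, -0.002], [0.824, 0.566, 0.001], [0.002, -0.001, -1.0]]
wrist_force: [0.2, -0.1, 0.0]
opening: 0.0855
finger_force: 0.0
```

```bash
python3 - <<'E'
from h import *
c=grab('wrist'); pickle.dump(c,open('w2.pkl','wb'))
a=load('w1')
im=np.vstack([a['frame'][:,112:],c['frame'][:,112:]])[...,::-1]
g=[cv2.resize(x['frame'][:280,232:512,::-1],(400,400),interpolation=cv2.INTER_CUBIC) for x in(a,c)]
cv2.imwrite('pics/w12.png',np.hstack(g)); print(c['s']['position'],[proj(c,X).round() for X in[(.5584,.3459,.2974),(.5065,.335,.298),(.54,.306,.26)]])
E
```

```text
[0.48132752 0.15205272 0.42077239] [array([487.,  39.]), array([426.,   8.]), array([409.,  75.])]
```

View pics/w12.png

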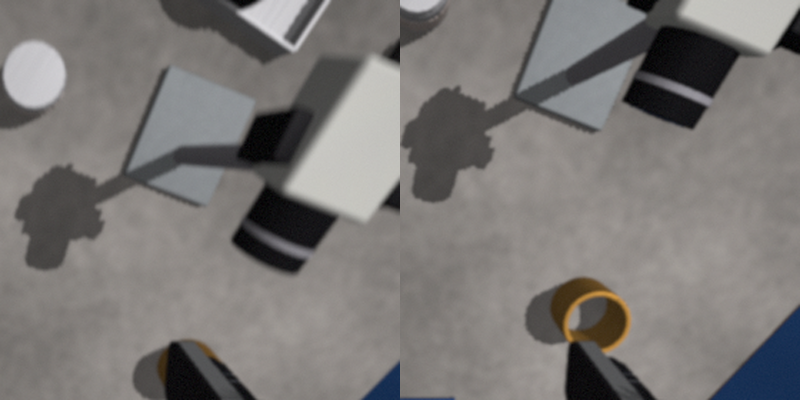

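The two wrist views show the barrel with its front rim ends at crop (233,242)/(297,273) on the left and (224,100)/(293,128) on the right. The front top corners of the box and the base plate are also visible.

```bash
python3 - <<'E'
from h import *
np.set_printoptions(precision=4,suppress=True)
a,b,s,d=load('w1'),load('w2'),load('scene'),load('side')
q=lambda c,x,y:(c,232+.7*x,.7*y)
S=lambda x,y:(s,335+x/4,215+(y-300)/4); D=lambda x,y:(d,170+(x-400)/4,255+(y-300)/4)
def T(n,*o): X,r=tri(o); print(n,X,np.round(r,4)); return X
l=T('rimL',q(a,233,242),q(b,224,100)); r=T('rimR',q(a,297,273),q(b,293,128))
print('dia',np.linalg.norm(l-r),'mid',(l+r)/2)
FR=T('FR',q(a,284,188),q(b,280,10),S(197,367),D(645,392)); FL=T('FL',q(a,365,221),q(b,368,53),S(155,437),D(527,402)); 
BR=T('BR',S(355,403),D(657,512)); BL=T('BL',S(325,487),D(527,527)); BR2=T('BRw',q(a,372,57),S(355,403),D(657,512))
w=(FL-FR); h=np.cross([0,0,1],w);print('w',np.linalg.norm(w),'h from front edge',-h/np.linalg.norm(h), h/np.linalg.norm(h))
u=(FL+FR-BL-BR);print('axis',u/np.linalg.norm(u))
B=[plane(*q(a,x,y),.014) for x,y in((172,66),(255,100),(205,206),(124,173))]
for i in range(4): print('base',B[i],np.linalg.norm(B[i]-B[i-1]),(B[i]-B[i-1])/np.linalg.norm(B[i]-B[i-1]))
print('base c',sum(B)/4)
E
```

```text
rimL [0.5197 0.2962 0.2706] [0.0001 0.0001]
rimR [0.5578 0.3023 0.2859] [0. 0.]
dia 0.04149484473420215 mid [0.5388 0.2992 0.2783]
FR [0.5074 0.3348 0.2988] [0.0023 0.001  0.0021 0.0016]
FL [0.5589 0.3463 0.2985] [0.0012 0.0008 0.0007 0.0008]
BR [0.4894 0.4008 0.3129] [0.0013 0.0013]
BL [0.5414 0.4141 0.3113] [0.0016 0.0016]
BRw [0.4909 0.4007 0.3141] [0.002  0.0016 0.002 ]
w 0.05279743701688977 h from front edge [ 0.2177 -0.976  -0.    ] [-0.2177  0.976   0.    ]
axis [ 0.2522 -0.9487 -0.1909]
base [0.4574 0.4328 0.014 ] 0.1257050744086791 [-0.2168  0.9762  0.    ]
base [0.5577 0.4587 0.014 ] 0.10358107148727905 [0.9681 0.2506 0.    ]
base [0.5891 0.3347 0.014 ] 0.12794103447191763 [ 0.2457 -0.9693  0.    ]
base [0.4847 0.3101 0.014 ] 0.10733737544861169 [-0.9733 -0.2297  0.    ]
base c [0.5222 0.3841 0.014 ]
```

Heading ≈ (0.232, -0.973), slant ≈ 0.2 rad. I'll refine those later. Now to hover over the core.

move_arm(series=[-8.2,-5.35,7,0,0,0,1,-8.2,-5.35,7,0,0,0,1,-8.2,-5.35,7,0,0,0,1,-8.2,-5.35,7,0,0,0,1,-8.2,-5.35,7,0,0,0,1,-8.2,-5.35,7,0,0,0,1,-8.2,-5.35,7,0,0,0,1,-8.2,-5.35,7,0,0,0,1,-8.2,-5.35,7,0,0,0,1,-8.2,-5.35,7,0,0,0,1,-8.2,-5.35,7,0,0,0,1,-8.2,-5.35,7,0,0,0,1])

```text
t: 2.67
position: [0.4906, -0.24, 0.139]
tool_rot: [[-0.568, 0.823, -0.002], [0.823, 0.568, 0.001], [0.002, -0.001, -1.0]]
wrist_force: [0.3, -0.2, 0.4]
opening: 0.0854
finger_force: 0.0
```

```bash
python3 - <<'E'
from h import *
c=grab('wrist'); pickle.dump(c,open('w3.pkl','wb')); print(c['s']['position'],c['s']['joint_velocities'])
s,d,a,b=[load(n) for n in('scene','side','w1','w2')]
h=np.array([.232,-.973,0]);h/=np.linalg.norm(h); y=np.cross([0,0,1],h)
for X in (a,b): 
    q=lambda x,y_:(232+.7*x,.7*y_)
    m=[(233,242),(297,273)] if X is a else [(224,100),(293,128)]
    print('lens@.266',sum(plane(X,*q(*p),.266) for p in m)/2)
L=np.array([.537,.306,.266])
tiles=[]
for c2,(x0,y0,w,hh) in((s,(335,215,100,75)),(d,(170,255,100,75)),(a,(372,80,140,105)),(b,(372,0,140,105))):
    k=400/w; im=cv2.resize(c2['frame'][y0:y0+hh,x0:x0+w,::-1],(400,300),interpolation=cv2.INTER_CUBIC)
    for sl,col in((.2,(0,0,255)),(.3,(0,255,0))):
        ax=np.cos(sl)*h-np.array([0,0,np.sin(sl)]); up=np.cross(ax,y)
        piv=L+0; piv=np.array([*(L-.07*np.cos(.2)*h)[:2],.28]); l=piv+.07*ax
        for o in(0,-.03):
            P=[(proj(c2,l+o*ax+.023*(np.cos(t)*y+np.sin(t)*up))-[x0,y0])*k for t in np.linspace(0,6.283,40)]
            cv2.polylines(im,[np.int32(P)],True,col,1)
    tiles.append(im)
cv2.imwrite('pics/ov.png',np.vstack([np.hstack(tiles[:2]),np.hstack(tiles[2:])])); save(c,'w3.png')
E
```

```text
[ 0.49055755 -0.24002894  0.1389583 ] [-18.11336876  22.57773426  -8.07582054   1.72781055 -13.78871994
 -18.12183761]
lens@.266 [0.54651321 0.30067511 0.266     ]
lens@.266 [0.54371643 0.30355239 0.266     ]
```

View pics/ov.png

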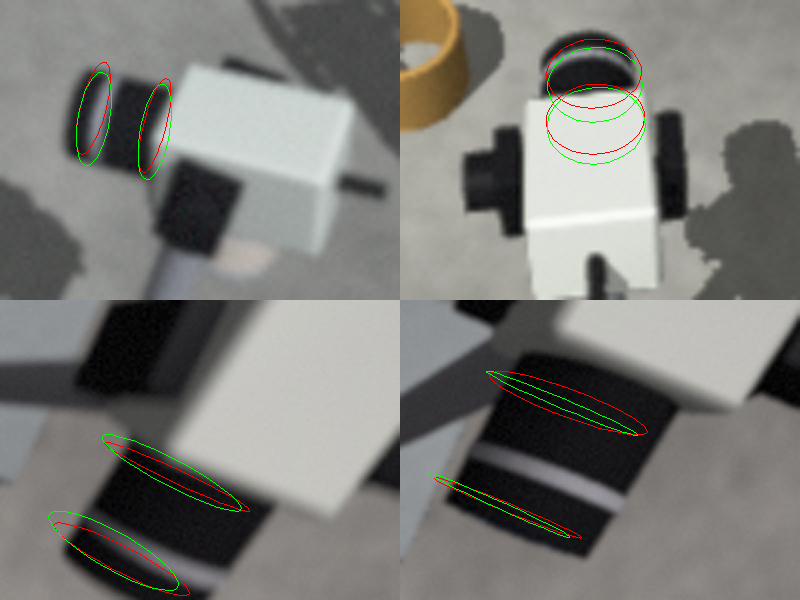

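View pics/w3.png

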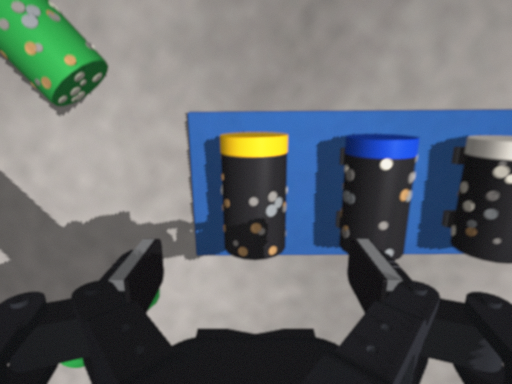

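The overlay puts the real barrel front about 6 mm further out than my guess, so lens ≈ (0.545, 0.301, 0.265) with slant ≈ 0.22. The wrist view shows the yellow core at cols 220–289, rows 132–257, upright and centred between the fingers (col 255). Next I'll descend and grip.

move_arm(series=[0,0,0.9,0,0,0,1,0,0,1.7,0,0,0,1,0,0,2.2,0,0,0,1,0,0,2.5,0,0,0,1,0,0,2.7,0,0,0,1,0,0,2.7,0,0,0,1])

```text
t: 3.22
position: [0.4912, -0.238, 0.0325]
tool_rot: [[-0.568, 0.823, -0.002], [0.823, 0.568, 0.001], [0.002, -0.001, -1.0]]
wrist_force: [-0.1, -0.5, 0.2]
opening: 0.0852
finger_force: 0.0
```

move_arm(series=[0,0,0,0,0,0,-1,0,0,0,0,0,0,-1,0,0,0,0,0,0,-1,0,0,0,0,0,0,-1,0,0,0,0,0,0,-1,0,0,0,0,0,0,-1,0,0,0,0,0,0,-1,0,0,0,0,0,0,-1], squeeze=80)

```text
t: 3.88
position: [0.4919, -0.2421, 0.0363]
tool_rot: [[-0.568, 0.823, 0.0], [0.823, 0.568, -0.004], [-0.004, -0.002, -1.0]]
wrist_force: [-6.3, -3.3, 8.9]
opening: 0.0477
finger_force: 81.2
```

move_arm(series=[0,0,-0.5,0,0,0,-1,0,0,-1,0,0,0,-1,0,0,-1.7,0,0,0,-1,0,0,-2.4,0,0,0,-1,0,0,-3,0,0,0,-1,0,0,-3,0,0,0,-1,0,0,-3,0,0,0,-1,0,0,-3,0,0,0,-1])

```text
t: 4.55
position: [0.4905, -0.2391, 0.1521]
tool_rot: [[-0.567, 0.824, -0.002], [0.824, 0.567, 0.001], [0.002, -0.001, -1.0]]
wrist_force: [-0.6, -0.7, -3.5]
opening: 0.0472
finger_force: 84.4
```

```bash
python3 - <<'E'
from h import *
c=grab('wrist'); pickle.dump(c,open('w4.pkl','wb')); save(c,'w4.png'); print(c['s']['position'],c['s']['wrist_force'],c['s']['wrist_torque'],c['s']['opening'])
for n in('scene','side'):
    c=grab(n); m=cv2.inRange(cv2.cvtColor(c['frame'],cv2.COLOR_RGB2HSV),(20,150,120),(32,255,255)); k,l,st,ce=cv2.connectedComponentsWithStats(m)
    print(n,[(st[i].tolist(),ce[i].round(1).tolist()) for i in range(1,k) if 20<st[i,4]<4000])
E
```

```text
[ 0.49050496 -0.23910463  0.1520731 ] [-0.63470614 -0.67289911 -3.52234415] [ 0.07024957 -0.01498895 -0.05030481] 0.0472132041044035
scene [([159, 0, 46, 22, 495], [182.3, 12.0]), ([172, 24, 5, 20, 40], [174.3, 33.8]), ([168, 59, 15, 19, 144], [174.9, 69.3]), ([217, 153, 10, 17, 126], [221.2, 161.2]), ([226, 292, 32, 42, 639], [241.4, 312.1])]
side [([267, 156, 15, 15, 162], [274.0, 162.7])]
```

View pics/w4.png

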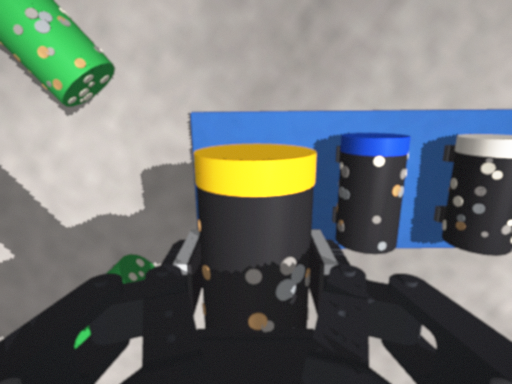

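The lift worked: the core is level in the gripper, its yellow end is at (255,170) in the wrist view, and the neighbours are undisturbed. Next I'll compute the move to a pre-pose 80 mm out along the line of sight.

```bash
cat >> h.py <<'E'
from scipy.spatial.transform import Rotation as Ro
L=np.array([.545,.301,.265]); hh=np.array([.232,-.973,0])/np.linalg.norm([.232,-.973]); SL=.22
AX=np.cos(SL)*hh-np.array([0,0,np.sin(SL)])
def goal(dist,off=np.zeros(3)):  # TCP target; off = core centre in tool frame
    x=-AX; z=-np.sin(SL)*hh-np.array([0,0,np.cos(SL)]); z-=0; z=z-x*(z@x); R=np.column_stack([x,np.cross(z,x),z])
    s=status.sense(); R0=np.array(s['tool_rot']); p=L+(dist+.045)*AX-R@off
    print('p',p,'shift',R0.T@(p-s['position'])/.04,'turn',np.degrees(Ro.from_matrix(R0.T@R).as_rotvec())/6)
E
python3 - <<'E'
from h import *
np.set_printoptions(precision=4,suppress=True)
X,r=tri([(load('scene'),223.5,161.2),(load('side'),274,163)]); s=status.sense()
print(X,r,np.array(s['tool_rot']).T@(X-s['position']))
goal(.18); goal(.1)
E
```

```text
[ 0.4661 -0.1964  0.1567] [np.float64(6.302437680462404e-05), np.float64(6.302437680455177e-05)] [ 0.0483  0.0044 -0.0058]
p [0.5959 0.0874 0.2159] shift [ 5.2178  6.8034 -1.6183] turn [-0.4125  2.0381  3.5053]
p [0.5778 0.1634 0.2334] shift [ 7.0402  7.5063 -2.0479] turn [-0.4125  2.0381  3.5053]
```

move_arm(series=[1,1.3,-0.5,-0.1,0.4,0.7,-1,2,2.6,-1,-0.2,0.8,1.4,-1,3,3.9,-1.3,-0.2,1.2,2.1,-1,4,5.2,-1.6,-0.3,1.6,2.8,-1,4.7,6.1,-1.6,-0.4,1.8,3.1,-1,5,6.6,-1.6,-0.4,2,3.5,-1,5.2,6.8,-1.6,-0.4,2.05,3.5,-1,5.2,6.8,-1.6,-0.4,2.05,3.5,-1,5.2,6.8,-1.6,-0.4,2.05,3.5,-1,5.2,6.8,-1.6,-0.4,2.05,3.5,-1,5.2,6.8,-1.6,-0.4,2.05,3.5,-1])

```text
t: 5.62
position: [0.5967, 0.0867, 0.2154]
tool_rot: [[-0.229, 0.972, -0.052], [0.949, 0.235, 0.209], [0.215, -0.001, -0.977]]
wrist_force: [0.1, 0.7, -3.5]
opening: 0.0475
finger_force: 84.4
```

```bash
python3 - <<'E'
from h import *
np.set_printoptions(precision=4,suppress=True)
s,d=grab('scene'),grab('side')
for c in(s,d):
    m=cv2.inRange(cv2.cvtColor(c['frame'],cv2.COLOR_RGB2HSV),(20,150,120),(32,255,255)); k,l,st,ce=cv2.connectedComponentsWithStats(m)
    print([(st[i].tolist(),ce[i].round(1).tolist()) for i in range(1,k) if 20<st[i,4]<4000])
F=L+.18*AX; print('pred face',F,proj(s,F),proj(d,F))
g=[]
for c in(s,d):
    u=(proj(c,F)+proj(c,L))/2; x,y=int(u[0])-70,int(u[1])-70
    im=cv2.resize(c['frame'][y:y+140,x:x+140,::-1],(400,400),interpolation=cv2.INTER_CUBIC); k=400/140
    P=lambda X: tuple(int(t) for t in (proj(c,X)-[x,y])*k)
    cv2.line(im,P(L),P(F),(0,0,255),1); cv2.circle(im,P(F),3,(255,0,255),-1); g.append(im); print(x,y)
cv2.imwrite('pics/pre.png',np.hstack(g)); q=status.sense(); print(q['q']); goal(.1)
E
```

```text
[([159, 0, 46, 23, 482], [182.2, 12.4]), ([172, 24, 7, 31, 63], [174.7, 37.7]), ([202, 34, 4, 13, 24], [203.5, 39.2]), ([168, 56, 40, 23, 353], [187.2, 69.9]), ([265, 211, 17, 23, 318], [273.1, 221.9]), ([226, 292, 32, 42, 629], [241.7, 312.7])]
[([204, 208, 21, 21, 338], [214.0, 218.1])]
pred face [0.5857 0.1301 0.2257] [275.1822 221.7207] [214.1454 219.262 ]
244 162
144 175
[ -4.3007  12.725   96.146   12.2312  75.3694 -21.2689]
p [0.5778 0.1634 0.2334] shift [ 2.0617 -0.0028  0.0003] turn [-0.0125  0.0257  0.0015]
```

View pics/pre.png

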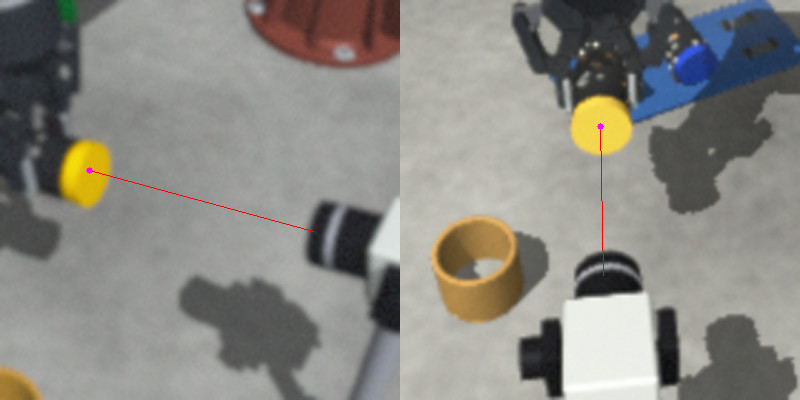

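The face sits on the predicted line to within about 2 px in both views, and the line ends on the barrel front at scene crop (315,231) and side crop (603,275). I'll advance 82 mm along the line.

move_arm(series=[0.4,0,0,0,0,0,-1,0.8,0,0,0,0,0,-1,1.2,-0.05,0,0,0,0,-1,1.6,-0.05,0,0,0,0,-1,1.85,-0.05,0,0,0,0,-1,2,-0.05,0,0,0,0,-1,2.05,-0.05,0,0,0,0,-1,2.05,-0.05,0,0,0,0,-1,2.05,-0.05,0,0,0,0,-1,2.05,-0.05,0,0,0,0,-1,2.05,-0.05,0,0,0,0,-1,2.05,-0.05,0,0,0,0,-1])

```text
t: 6.72
position: [0.5771, 0.1627, 0.2348]
tool_rot: [[-0.227, 0.973, -0.049], [0.95, 0.232, 0.21], [0.216, 0.002, -0.976]]
wrist_force: [-0.5, 0.6, -3.4]
opening: 0.0476
finger_force: 84.4
```

```bash
python3 - <<'E'
from h import *
np.set_printoptions(precision=4,suppress=True)
s,d=grab('scene'),grab('side'); g=[]
yv=np.cross([0,0,1],hh); up=np.cross(AX,yv)
for c in(s,d):
    m=cv2.inRange(cv2.cvtColor(c['frame'],cv2.COLOR_RGB2HSV),(20,150,120),(32,255,255)); k,l,st,ce=cv2.connectedComponentsWithStats(m)
    print([(st[i].tolist(),ce[i].round(1).tolist()) for i in range(1,k) if 20<st[i,4]<4000][-2:])
    F=L+.1*AX; print(proj(c,F),proj(c,L))
    u=(proj(c,F)+proj(c,L))/2; x,y=int(u[0])-50,int(u[1])-50; k=4
    im=cv2.resize(c['frame'][y:y+100,x:x+100,::-1],(400,400),interpolation=cv2.INTER_CUBIC)
    P=lambda X: (proj(c,X)-[x,y])*k
    for o,r in((L,.023),(F,.025)): cv2.polylines(im,[np.int32([P(o+r*(np.cos(t)*yv+np.sin(t)*up)) for t in np.linspace(0,6.3,50)])],True,(0,0,255) if r<.024 else (255,0,255),1)
    g.append(im)
cv2.imwrite('pics/fin.png',np.hstack(g)); goal(.1); print(status.sense()['joint_velocities'])
E
```

```text
[([298, 219, 17, 24, 323], [305.9, 229.9]), ([226, 292, 32, 42, 632], [241.4, 312.4])]
[307.6323 230.5712] [353.7734 243.1559]
[([204, 228, 23, 22, 401], [214.8, 238.3])]
[214.5272 239.8444] [215.11   271.2654]
p [0.5778 0.1634 0.2334] shift [-0.0018  0.0213  0.0373] turn [0.0145 0.0245 0.0052]
[ 0.0353 -0.1385 -0.0088  0.0151  0.0617 -0.0484]
```

View pics/fin.png

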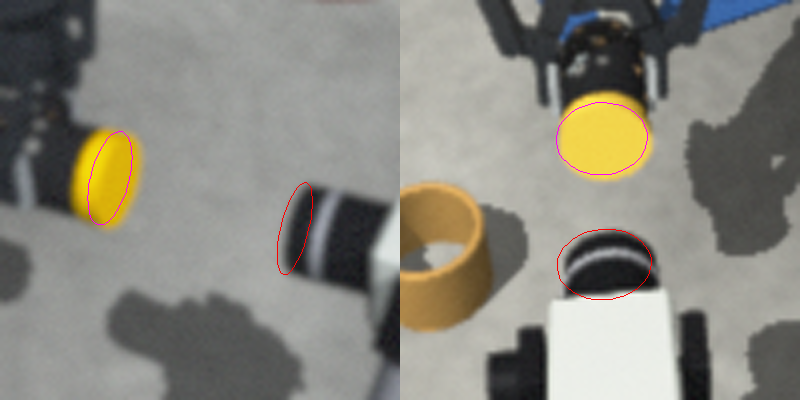

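The final pictures show the yellow face (scene crop (110,178), side crop (605,138)) and the barrel front both within about 4 mm of the model. The distance is about 97 mm, the arm is still, and nothing else is touched. I'm handing in.

```bash
python3 -c "
from station import bot
print(bot.hand_in())"
```

```text
the job is handed in; nothing more can be done
None
```

I handed the job in with the yellow core held still by the gripper alone, its yellow face on the lens's line of sight to within about 5 mm and about 97 mm from the lens by my measurements; the hand-in did not return a verdict.

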